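# Latch the gate on the lidded sample pot

## Robot

A 6-joint arm with a two-finger parallel gripper is mounted at the origin on a cart in front of the work surface, level with it; the furniture and walls round the work are solid. World frame = base frame: x ahead of the robot, y to its left, z up, the work surface at z = 0. Lengths are in mm, angles in degrees, forces in N, time in s.
With the tool pointing down it reaches from about 300 to 850 mm from the base axis. Payload 4.2 kg.
Tool frame: the origin (TCP) lies between the finger pads; the fingertips stand 14 mm ahead of it and the grasp point (between the pads) lies 5 mm behind it; z points along the fingers, y is the line along which they close (so a half turn about z gives the same grasp; the last joint's range is limited). The gripper opens to 91 mm and grips with 3 to 60 N. Pads are 32 mm wide; open, the fingers measure 118 mm over their backs; the gripper's body (76 mm by 178 mm) begins 60 mm behind the grasp point.
Start: joints at [-68.411, 18.312, 89.639, -0, 72.044, -1.146], TCP at [222.224, -530.338, 227.976] pointing down, gripper open.
Joint ranges: [-177.97, 177.97], [-48.28, 115.42], [12.27, 149.76], [-77.06, 257.06], [2.81, 150.46], [-146.56, 146.56]. Speed limits (degrees/s): [147.25, 147.25, 180, 180, 180, 180].

## Interface

Orientations are given as [roll, pitch, yaw] about the fixed x, y, z axes, in that order (R = Rz(yaw) Ry(pitch) Rx(roll)).
In Python, from workcell import * gives the robot as it stands. The module is installed in compiled form; this text tells all that it offers.
- The arm moves only by the tool send_rows, never from a script. Its argument "deltas" is a list of rows, each a list of 2 entries, a list of its own where there are three numbers: the shift along the tool's x, y, z normalised to -1 to 1, where 1 is 0.5 m, then the turn, a rotation vector about the tool's x, y, z normalised to -1 to 1, where 1 is 0.5 rad. A call has 1 to 10 rows; each row shifts and turns the commanded pose from where the row before left it, along the tool's axes as they then stand; what a row does not reach is not made up. A row lasts 1/10 s, in which the tool goes at most 50 mm and 8.59 degrees, less where a joint would pass 70% of its speed; a pose out of reach is approached as far as the arm can. A call with a number of a shift or a turn outside -1 to 1 is refused whole. A call with a gripper value outside its range is refused whole. "grip" is the closure, from 0 (fully open) to 1 (shut), set as the call begins (left out, the last holds). The fingers move at their own pace and stop on an object; "grip_force" is the grip in N (left out, the last holds). Time passes only in rows, so rows that do not move let the fingers close. It gives the time, the measured TCP pose, the force, the opening and the grip force at its end, in the units of the state.
- state(): the state, without advancing time (a new reading comes with each control period).
- grab_frame(name): name is "scene" or "top" or "wrist"; returns the picture (420x560x3 uint8, red, green, blue); there is no depth.
- calibration(name): a dict with "mtx" (3x3 intrinsics, pixels), "R" (3x3) and "t" (3): a world point X has camera coordinates R X + t. Camera axes: x right, y down, z forward; pixel columns grow to the right and rows downward; lengths in mm; the calibration is good to about 2 mm. The wrist camera is an equidistant fisheye: a pixel r from the principal point sees the ray r / f radians off the axis. A picture is of the moment at which its call begins: read the wrist's pose just before it. calibration takes no time and is no camera call; for the wrist camera it gives the pose at the moment of the call.
- job_done(): hands the job in; it is judged then, once.
Trained networks look in the newest picture that a camera, given by its name, has taken for a name from the list of things; names that differ only in an ending like _2 or _b are one class to them, and where a whole thing is asked for, a point or a joint stands for the part that bears it (a point fixed in the world has none). Each returns a list of dicts, best first, with "p" (0 to 1); they miss things now and then, are a little off and sometimes report something else, mostly with a low value. They report only what shows in the picture. A call takes as long as a camera call.
- trace(camera, label): "pixels" (420x560 bool, what is visible of it) and "bbox" ([left, top, width, height] in pixels, round what is visible of it).
The state is a dict: "time_s": time; "qpos": joint angles; "qvel": joint speeds; "effort": joint torques, N m; "ee_pos": TCP position; "ee_rot": TCP orientation; "force": force on the tool from outside, world axes, zero at the start; "torque": the same for the moment, N m; "gripper_width": finger opening in mm; "gripper_force": force on a finger pad.
Only numpy, scipy, OpenCV 4.12 (cv2) and the standard library are available. Lean on these libraries where they do the work, as an engineer would, in place of code of your own. Each camera call takes 0.05 s, during which the arm holds its last target. There are 200 camera calls.

## Task

The two-bay holding rack has a lidded sample pot in one bay and an open, empty pot in the other. Push the gate of the bay with the lidded pot shut until its sprung latch snaps in behind the post and the gate is fully closed. Leave the other bay's gate standing open, and leave the lidded pot standing upright in its bay.

Things in the scene. Friction and masses are not known exactly. Their poses are not given: they have to be found in the camera images.
- rack: Open two-bay aluminium rack, fixed; 94 deep (x) x 240 wide (y), walls 76 high, floor 4. Origin: footprint centre on the table; x points from the gated front to the back, y to the left bay, z up. Bay centres x 6, y +59/-59. Vertical gate hinges at x -41, y +114 (left) and -114 (right); free ends meet at a steel T-post, flange 20 wide, front face x -52.5, both latches' strike. Lengths in mm.
- sample_pot: Lidded sample pot, 61 across and 56 high, clear body with a wide white screw lid, standing in one of the two bays. Origin: centre of its underside; z up. The other bay holds a clear open pot without a lid, 58 across, 52 high. Lengths in mm.
- left_gate (a joint): Left gate angle: 0 shut, grows as its free end swings towards the robot; stop at -0.03; light friction, stays where left. Sheet 6 thick centred on the hinge axis, 102 long, z 11 to 77. Black latch case on its front 60 to 96 from the hinge, z 36 to 74, flat face 19 in front of the hinge axis: push there (tab on top to z 81). Lengths in mm.
- right_gate (a joint): Right gate angle, mirror image of the left. Both: from the free edge a sprung bolt sticks out 9, bevelled towards the rack. It meets the post flange at about 0.14 rad, rides over it (about 4 to 6 N pushed at the case) and snaps out behind it at 0.03 rad; latched below that. Lengths in mm.

How it is judged (in metres and radians):
At the end, for the whole second after the job is handed in: The gate of the bay that holds the lidded pot is shut with its latch snapped in (gate angle below 0.035 rad), the other gate still stands open (above 0.3 rad), and the lidded pot stands at rest, upright within 10 degrees, on the floor of its bay (((y of sample_pot in the frame of rack above 0.025 m and value of joint left_gate below 0.035 rad and value of joint right_gate above 0.3 rad) or (y of sample_pot in the frame of rack below -0.025 m and value of joint right_gate below 0.035 rad and value of joint left_gate above 0.3 rad)) and angle between sample_pot's own z axis and vertical below 0.17 rad and z of sample_pot in the frame of rack below 0.015 m and horizontal distance between sample_pot and rack below 0.1 m and linear speed of sample_pot below 0.02 m/s); the robot touches nothing.
It also fails if it takes over 29 s, if anything falls off the work surface, if the arm or the gripper's body presses on something with over 40 N, if the wrist force passes 120 N, or if a joint passes its speed limit or range.

## Working session

There is one attempt and no reset: what is moved stays moved. The work goes in short steps, Python scripts to look and compute and a tool call to move; the robot and the scene stay as the last step left them, time stands still between calls to the robot, and variables do not carry over. Pictures are saved under pics/ and viewed, at most 10 in all, crops included, and the job is handed in when it is done.

Besides the shell and the picture viewer there is one more tool, called after "Call:" by a JSON object that holds its "name" and its "arguments", one argument or row to a line. send_rows: Moves the arm, as the interface text tells. Scaled input: -1 to 1 covers 0.5 m each way for a shift and 0.5 rad each way for a turn. Its arguments: {"type":"object","properties":{"deltas":{"type":"array","items":{"type":"array"}},"grip":{"type":"number"},"grip_force":{"type":"number"}},"required":["deltas"]}

```bash
mkdir -p pics; python3 - <<'E'
from workcell import *
import cv2,numpy as np
ims=[]
for c in("scene","top"):
    im=grab_frame(c); cv2.imwrite(f"pics/{c}0.png",im[:,:,::-1])
    for l in("rack","sample_pot","left_gate","right_gate"):
        r=trace(c,l); print(c,l,[(round(d["p"],2),d["bbox"],) for d in r[:2]])
    k=calibration(c); print(np.round(k["mtx"],1).tolist(),np.round(k["R"],4).tolist(),np.round(k["t"],1).tolist())
s=state();print(s["time_s"],s["ee_pos"],s["ee_rot"],s["force"])
E
```

```text
scene rack [(0.93, [220.9, 148.9, 114.5, 117.6])]
scene sample_pot [(0.76, [241.6, 203.0, 32.4, 33.7])]
scene left_gate [(0.73, [257.2, 234.6, 59.0, 24.4])]
scene right_gate [(0.77, [321.3, 171.7, 16.3, 52.9])]
[[423.0, 0.0, 273.0], [0.0, 423.0, 210.2], [0.0, 0.0, 1.0]] [[-0.8652, -0.5014, 0.0102], [-0.4003, 0.6783, -0.6162], [0.3021, -0.5372, -0.7875]] [403.8, 315.5, 660.8]
top rack [(0.62, [216.3, 171.7, 135.6, 93.9])]
top sample_pot [(0.91, [240.0, 183.4, 29.3, 34.6])]
top left_gate [(0.72, [220.3, 222.9, 43.6, 46.4])]
top right_gate [(0.81, [293.5, 227.3, 47.6, 33.1])]
[[439.6, 0.0, 274.5], [0.0, 439.6, 213.3], [0.0, 0.0, 1.0]] [[-0.0688, -0.9976, 0.0018], [-0.9765, 0.0669, -0.2049], [0.2043, -0.0158, -0.9788]] [-79.6, 523.6, 774.2]
0.5 [ 222.21821513 -530.31051923  227.92368897] [-1.79999580e+02 -1.19588452e-03  2.27334888e+01] [-0.80169764 -1.0941197  -0.17147997]
```

View pics/scene0.png

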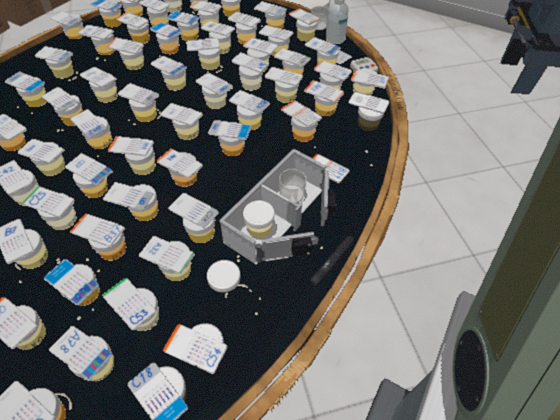

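View pics/top0.png

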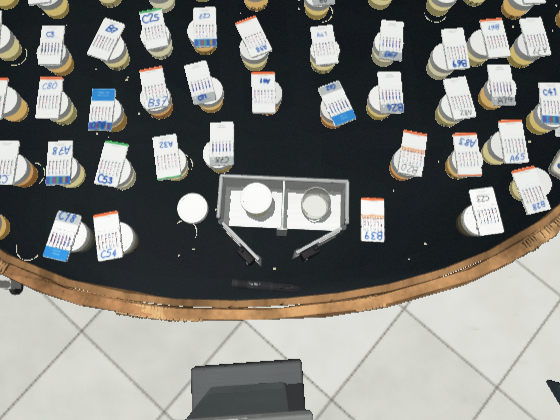

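The lidded pot is in the left bay (top view, lid at about (257,198)). The open pot is at (316,205). Both gates stand open, with their free ends at about (258,263) and (297,259). I'll zoom in to get the rack corners.

```bash
python3 - <<'E'
import cv2
im=cv2.imread("pics/top0.png")[165:275,205:365]
cv2.imwrite("pics/topz.png",cv2.resize(im,(800,550),interpolation=cv2.INTER_CUBIC))
E
```

```text
(no output)
```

View pics/topz.png

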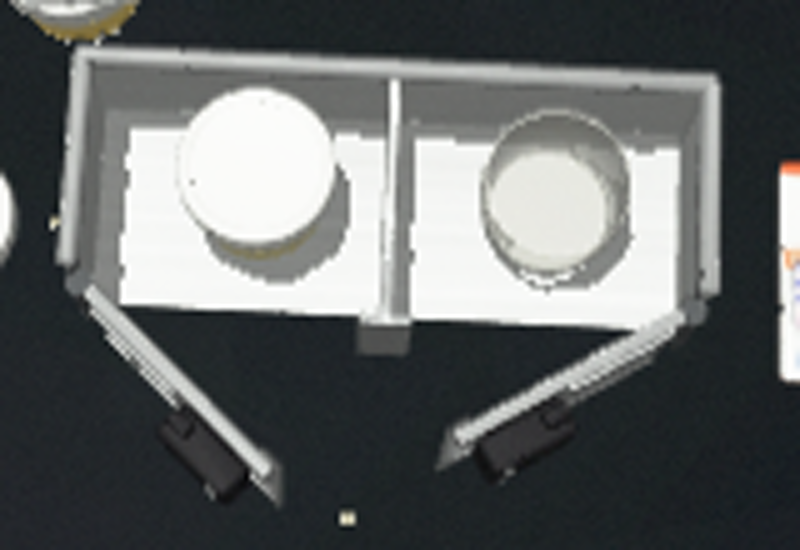

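The zoom shows the back corners at (78,47) and (720,75), the hinges at (83,285) and (693,312), and the gate ends at (268,468) and (455,435), all in crop pixels. Next I'll fit the rack pose and the gate angles.

```bash
cat >h.py <<'E'
import numpy as np
from workcell import *
from scipy.optimize import least_squares
def ray(c,u,v,z):
    k=calibration(c);R=k["R"];C=-R.T@k["t"];d=R.T@np.linalg.inv(k["mtx"])@[u,v,1]
    return (C+d*(z-C[2])/d[2])[:2]
def rot(a): return np.array([[np.cos(a),-np.sin(a)],[np.sin(a),np.cos(a)]])
E
python3 - <<'E'
from h import *
P={k:ray("top",205+(u+.5)/5-.5,165+(v+.5)/5-.5,z) for k,(u,v,z) in dict(bl=(78,47,76),br=(720,75,76),hl=(83,285,77),hr=(693,312,77),el=(268,468,77),er=(455,435,77)).items()}
M={'bl':(47,120),'br':(47,-120),'hl':(-41,114),'hr':(-41,-114)}
f=lambda q:np.concatenate([rot(q[2])@M[k]+q[:2]-P[k] for k in M])
r=least_squares(f,[450,0,0]);q=r.x
print(q[:2],np.degrees(q[2]),r.fun.round(1))
for k in('el','er'):
    p=rot(q[2]).T@(P[k]-q[:2]); s=1 if k=='el' else -1
    d=p-np.array([-41,114*s]); print(k,P[k],d,np.hypot(*d),np.arctan2(-d[0],-s*d[1]))
H=q[:2]+rot(q[2])@[-41,114]; print("hinge",H)
E
```

```text
[ 532.68591042 -132.38010518] -6.537154410198106 [-1.1  0.3 -1.2  0.3  1.6  2.4  0.8 -3. ]
el [432.06845812 -80.10419679] [-64.91474246 -73.51902133] 98.07634927247925 0.7233235344383344
er [ 439.31105988 -147.96425473] [-49.99353322  87.88668267] 101.11094082990222 0.5171931782789462
hinge [504.93109631 -14.453559  ]
```

```bash
cat >>h.py <<'E'
Q=np.array([532.7,-132.4]);YAW=-6.54
def tgt(a,off=0,s=78):   # TCP xy, yaw for gate angle a, clearance off
    g=np.array([-np.sin(a),-np.cos(a)]);n=np.array([-np.cos(a),np.sin(a)])
    return Q+rot(np.radians(YAW))@(np.array([-41,114])+s*g+(19+16+off)*n), YAW-np.degrees(a)
def todelta(p,yaw,z,pose_p,pose_yaw): # tool-frame shift in units (pointing down), turn about tool z in units
    d=rot(np.radians(-pose_yaw))@(np.asarray(p)-pose_p[:2])
    t=-np.radians((yaw-pose_yaw+180)%360-180)
    return np.round([d[0]/500,-d[1]/500,-(z-pose_p[2])/500,t/.5],4)
E
python3 - <<'E'
from h import *
s=state();p=s["ee_pos"];y=s["ee_rot"][2]
t,ty=tgt(.72,45);print(t,ty,todelta(t,ty,228,p,y),todelta(t,ty,228,p,ty))
E
```

```text
[393.42979393  -7.61561405] -47.79296124941927 [ 7.1980e-01 -8.3180e-01 -2.0000e-04  2.4618e+00] [-5.443e-01 -9.559e-01 -2.000e-04 -0.000e+00]
```

Call:
{"name": "send_rows", "arguments": {
  "deltas": [
    [[0, 0, 0], [0, 0, 0.246]],
    [[0, 0, 0], [0, 0, 0.246]],
    [[0, 0, 0], [0, 0, 0.246]],
    [[0, 0, 0], [0, 0, 0.246]],
    [[0, 0, 0], [0, 0, 0.246]],
    [[0, 0, 0], [0, 0, 0.246]],
    [[0, 0, 0], [0, 0, 0.246]],
    [[0, 0, 0], [0, 0, 0.246]],
    [[0, 0, 0], [0, 0, 0.246]],
    [[0, 0, 0], [0, 0, 0.246]]
  ],
  "grip": 1,
  "grip_force": 30
}}

```text
time_s: 1.5
ee_pos: [222.2, -530.3, 228.0]
ee_rot: [180.0, -0.0, -48.0]
force: [-0.3, 0.5, 0.3]
gripper_width: 14.2
gripper_force: 0.0
```

Call:
{"name": "send_rows", "arguments": {
  "deltas": [
    [[-0.039, -0.068, 0], [0, 0, 0]],
    [[-0.039, -0.068, 0], [0, 0, 0]],
    [[-0.039, -0.068, 0], [0, 0, 0]],
    [[-0.039, -0.068, 0], [0, 0, 0]],
    [[-0.039, -0.068, 0], [0, 0, 0]],
    [[-0.039, -0.068, 0], [0, 0, 0]],
    [[-0.039, -0.068, 0], [0, 0, 0]]
  ]
}}

```text
time_s: 2.2
ee_pos: [306.8, -267.8, 228.2]
ee_rot: [-180.0, -0.0, -47.8]
force: [0.2, 0.5, -0.9]
gripper_width: 0.6
gripper_force: 0.0
```

Call:
{"name": "send_rows", "arguments": {
  "deltas": [
    [[-0.039, -0.068, 0], [0, 0, 0]],
    [[-0.039, -0.068, 0], [0, 0, 0]],
    [[-0.039, -0.068, 0], [0, 0, 0]],
    [[-0.039, -0.068, 0], [0, 0, 0]],
    [[-0.039, -0.068, 0], [0, 0, 0]],
    [[-0.039, -0.068, 0], [0, 0, 0]],
    [[-0.039, -0.068, 0], [0, 0, 0]],
    [[0, 0, 0], [0, 0, 0]]
  ]
}}

```text
time_s: 3.0
ee_pos: [392.0, -4.7, 228.2]
ee_rot: [-179.9, 0.0, -47.4]
force: [-0.2, -0.8, 0.4]
gripper_width: 0.3
gripper_force: 0.0
```

```bash
python3 - <<'E'
from h import *
import cv2
s=state();p=s["ee_pos"];y=s["ee_rot"][2]
t,ty=tgt(.72,40);print(s["time_s"],p,s["ee_rot"],s["force"],s["gripper_width"],s["qpos"].round(0));print(todelta(t,ty,58,p,y))
cv2.imwrite("pics/w1.png",grab_frame("wrist")[:,:,::-1])
E
```

```text
3.0 [391.9837046   -4.71242179 228.16989063] [-1.79890256e+02  1.03075681e-02 -4.73969603e+01] [-0.17097264 -0.77780534  0.37940748] 0.2736896099721708 [ -2.   1. 111.   0.  68. 135.]
[0.0162 0.0019 0.3403 0.0138]
```

View pics/w1.png

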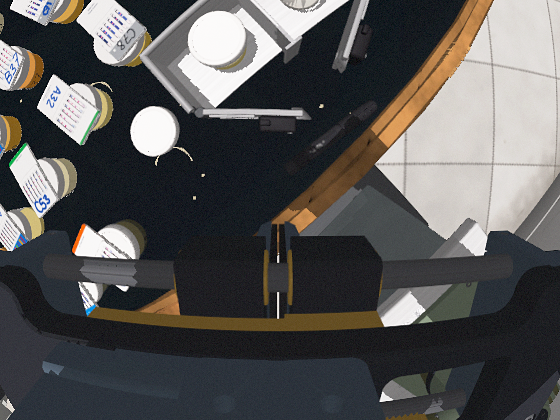

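The case sits at (278,125), directly ahead of the closed fingers at x≈278, and the gate runs parallel to the image rows. I'll descend and then creep forward.

Call:
{"name": "send_rows", "arguments": {
  "deltas": [
    [[0, 0, 0.034], [0, 0, 0]],
    [[0, 0, 0.034], [0, 0, 0]],
    [[0, 0, 0.034], [0, 0, 0]],
    [[0, 0, 0.034], [0, 0, 0]],
    [[0, 0, 0.034], [0, 0, 0]],
    [[0, 0, 0.034], [0, 0, 0]],
    [[0, 0, 0.034], [0, 0, 0]],
    [[0, 0, 0.034], [0, 0, 0]],
    [[0, 0, 0.034], [0, 0, 0]],
    [[0, 0, 0.034], [0, 0, 0]]
  ]
}}

```text
time_s: 4.05
ee_pos: [390.8, -9.5, 57.5]
ee_rot: [180.0, -0.0, -47.8]
force: [0.4, 0.1, -0.3]
gripper_width: 0.3
gripper_force: 0.0
```

Call:
{"name": "send_rows", "arguments": {
  "deltas": [
    [[0.016, 0.002, 0], [0, 0, 0.014]],
    [[0.016, 0, 0], [0, 0, 0]],
    [[0.016, 0, 0], [0, 0, 0]],
    [[0.016, 0, 0], [0, 0, 0]],
    [[0.016, 0, 0], [0, 0, 0]],
    [[0.012, 0, 0], [0, 0, 0]],
    [[0, 0, 0], [0, 0, 0]]
  ]
}}

```text
time_s: 4.75
ee_pos: [421.7, -43.7, 58.1]
ee_rot: [-180.0, -0.0, -48.2]
force: [0.6, -0.2, 0.8]
gripper_width: 0.3
gripper_force: 0.0
```

```bash
python3 - <<'E'
from h import *
import cv2
s=state();p=s["ee_pos"];y=s["ee_rot"][2]
print(s["time_s"],p,s["ee_rot"],s["force"])
# rows for arc: gate angles .72 -> .2 at zero offset
a=np.linspace(.72,.2,11); pp,yy=p,y
for i in a:
    t,ty=tgt(i,0); print(round(i,3),todelta(t,ty,58,pp,yy)); pp,yy=np.array([*t,58]),ty
cv2.imwrite("pics/w2.png",grab_frame("wrist")[:,:,::-1])
E
```

```text
4.75 [421.72784287 -43.663745    58.11435195] [-1.79969335e+02 -4.79225591e-02 -4.81787489e+01] [ 0.63412984 -0.2013703   0.79529466]
0.72 [-0.0015 -0.0065  0.0002 -0.0135]
0.668 [ 0.0082  0.0034 -0.     -0.104 ]
0.616 [ 0.0082  0.0034 -0.     -0.104 ]
0.564 [ 0.0082  0.0034 -0.     -0.104 ]
0.512 [ 0.0082  0.0034 -0.     -0.104 ]
0.46 [ 0.0082  0.0034 -0.     -0.104 ]
0.408 [ 0.0082  0.0034 -0.     -0.104 ]
0.356 [ 0.0082  0.0034 -0.     -0.104 ]
0.304 [ 0.0082  0.0034 -0.     -0.104 ]
0.252 [ 0.0082  0.0034 -0.     -0.104 ]
0.2 [ 0.0082  0.0034 -0.     -0.104 ]
```

View pics/w2.png

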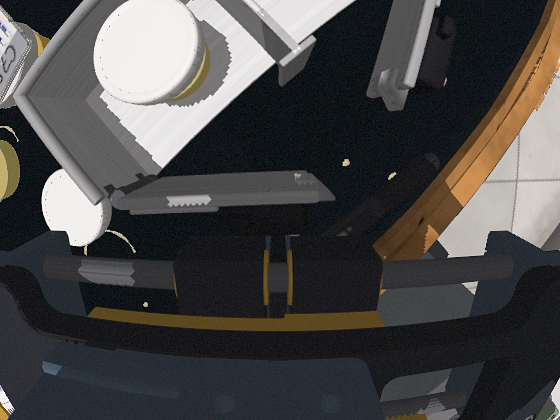

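The fingertips are just at the case (case at x 230–305, fingers at x≈278), and the right gate is well clear at (405,50). I'll sweep the gate along its arc.

Call:
{"name": "send_rows", "arguments": {
  "deltas": [
    [[0, -0.004, 0], [0, 0, -0.014]],
    [[0.0082, 0.0034, 0], [0, 0, -0.104]],
    [[0.0082, 0.0034, 0], [0, 0, -0.104]],
    [[0.0082, 0.0034, 0], [0, 0, -0.104]],
    [[0.0082, 0.0034, 0], [0, 0, -0.104]],
    [[0.0082, 0.0034, 0], [0, 0, -0.104]],
    [[0.0082, 0.0034, 0], [0, 0, -0.104]]
  ]
}}

```text
time_s: 5.5
ee_pos: [434.0, -65.0, 57.8]
ee_rot: [180.0, 0.1, -29.7]
force: [-0.3, 0.5, 0.1]
gripper_width: 0.6
gripper_force: 0.3
```

Call:
{"name": "send_rows", "arguments": {
  "deltas": [
    [[0.0082, 0.0034, 0], [0, 0, -0.104]],
    [[0.0082, 0.0034, 0], [0, 0, -0.104]],
    [[0.0082, 0.0034, 0], [0, 0, -0.104]],
    [[0.0082, 0.0034, 0], [0, 0, -0.104]],
    [[0, 0, 0], [0, 0, 0]],
    [[0, 0, 0], [0, 0, 0]]
  ]
}}

```text
time_s: 6.1
ee_pos: [446.2, -78.2, 57.9]
ee_rot: [180.0, 0.0, -18.0]
force: [-0.2, -1.1, -0.3]
gripper_width: 0.4
gripper_force: 0.0
```

```bash
python3 - <<'E'
from h import *
import cv2
s=state();p=s["ee_pos"];y=s["ee_rot"][2]
print(s["time_s"],p,s["ee_rot"],s["force"])
a=[.2,.1,0]; pp,yy=p,y
for i in a:
    t,ty=tgt(i,0); print(round(i,3),todelta(t,ty,58,pp,yy)); pp,yy=np.array([*t,58]),ty
cv2.imwrite("pics/w3.png",grab_frame("wrist")[:,:,::-1])
E
```

```text
6.1 [446.21919094 -78.18388302  57.88367935] [ 1.79998007e+02  1.61688504e-02 -1.79801210e+01] [-0.2200448  -1.08311003 -0.33170951]
0.2 [ 0.0023 -0.0015 -0.0002  0.0007]
0.1 [ 0.0159  0.0062 -0.     -0.2   ]
0 [ 0.0159  0.0062 -0.     -0.2   ]
```

View pics/w3.png

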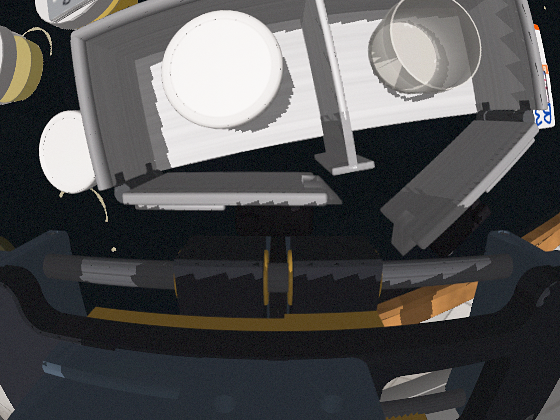

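The gate is at about 0.2 rad with its bolt near the post at (345,165), and the right gate is untouched. I'll continue slowly while watching the force.

Call:
{"name": "send_rows", "arguments": {
  "deltas": [
    [[0.0032, 0.0, 0], [0, 0, -0.02]],
    [[0.0032, 0.0013, 0], [0, 0, -0.04]],
    [[0.0032, 0.0013, 0], [0, 0, -0.04]],
    [[0.0032, 0.0013, 0], [0, 0, -0.04]],
    [[0.0032, 0.0013, 0], [0, 0, -0.04]]
  ]
}}

```text
time_s: 6.65
ee_pos: [452.3, -82.9, 57.8]
ee_rot: [-180.0, 0.2, -12.7]
force: [-4.0, 1.8, 2.5]
gripper_width: 0.4
gripper_force: 2.2
```

Call:
{"name": "send_rows", "arguments": {
  "deltas": [
    [[0.0032, 0.0013, 0], [0, 0, -0.04]],
    [[0.0032, 0.0013, 0], [0, 0, -0.04]],
    [[0, 0, 0], [0, 0, 0]]
  ]
}}

```text
time_s: 6.95
ee_pos: [453.2, -84.3, 57.5]
ee_rot: [-180.0, 0.4, -10.5]
force: [-6.7, 3.0, 5.0]
gripper_width: 0.6
gripper_force: 3.8
```

Call:
{"name": "send_rows", "arguments": {
  "deltas": [
    [[0.0032, 0.0013, 0], [0, 0, -0.04]],
    [[0.0032, 0.0013, 0], [0, 0, -0.04]],
    [[0, 0, 0], [0, 0, 0]]
  ]
}}

```text
time_s: 7.25
ee_pos: [458.5, -87.0, 57.7]
ee_rot: [180.0, 0.1, -8.2]
force: [-1.1, -0.6, -0.9]
gripper_width: 0.7
gripper_force: 0.3
```

```bash
python3 - <<'E'
from h import *
s=state();p=s["ee_pos"];y=s["ee_rot"][2]
print(s["time_s"],p,y,s["force"])
for i in [.06,.03,0,-.03]:
    t,ty=tgt(i,0); print(round(i,3),todelta(t,ty,58,p,y))
E
```

```text
7.25 [458.53684227 -87.04908363  57.67186232] -8.160775199441478 [-1.08688152 -0.55045787 -0.91356545]
0.06 [-0.0036 -0.0032 -0.0007  0.0634]
0.03 [ 0.001  -0.001  -0.0007  0.0034]
0 [ 0.0057  0.0011 -0.0007 -0.0566]
-0.03 [ 0.0105  0.003  -0.0007 -0.1166]
```

The force peaked and then dropped, so the bolt has probably snapped in. I'll press on to the stop to make sure.

Call:
{"name": "send_rows", "arguments": {
  "deltas": [
    [[0.0025, 0.0005, 0], [0, 0, -0.03]],
    [[0.0025, 0.0005, 0], [0, 0, -0.02]],
    [[0, 0, 0], [0, 0, 0]]
  ]
}}

```text
time_s: 7.55
ee_pos: [462.6, -88.1, 58.2]
ee_rot: [180.0, -0.1, -6.8]
force: [0.1, 0.5, -0.8]
gripper_width: 0.1
gripper_force: 0.0
```

Call:
{"name": "send_rows", "arguments": {
  "deltas": [
    [[0.002, 0, 0], [0, 0, 0]],
    [[0.002, 0, 0], [0, 0, 0]],
    [[0, 0, 0], [0, 0, 0]]
  ]
}}

```text
time_s: 7.85
ee_pos: [463.6, -88.1, 58.0]
ee_rot: [180.0, 0.0, -6.8]
force: [-0.5, -1.3, -0.0]
gripper_width: 0.6
gripper_force: 0.5
```

Call:
{"name": "send_rows", "arguments": {
  "deltas": [
    [[0.002, 0, 0], [0, 0, 0]],
    [[0.002, 0, 0], [0, 0, 0]],
    [[0, 0, 0], [0, 0, 0]]
  ]
}}

```text
time_s: 8.15
ee_pos: [463.7, -88.0, 57.7]
ee_rot: [-180.0, 0.2, -6.8]
force: [-5.1, -0.7, 4.1]
gripper_width: 0.3
gripper_force: 2.8
```

```bash
python3 - <<'E'
from h import *
import cv2
s=state();p=s["ee_pos"];y=s["ee_rot"][2]
print(s["time_s"],p,y,s["force"])
for i in [0,-.03]:
    t,ty=tgt(i,0); print(round(i,3),todelta(t,ty,58,p,y))
cv2.imwrite("pics/w4.png",grab_frame("wrist")[:,:,::-1])
E
```

```text
8.15 [463.66217692 -88.04156308  57.70350503] -6.75493551775355 [-5.07120509 -0.69870972  4.08896265]
0 [-0.0047  0.0004 -0.0006 -0.0075]
-0.03 [ 0.      0.0024 -0.0006 -0.0675]
```

View pics/w4.png

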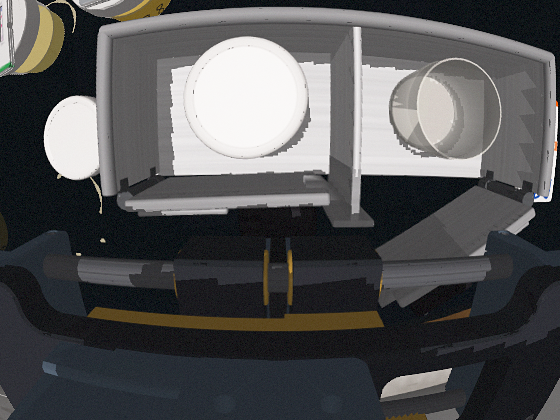

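The gate is on its stop with its end tucked behind the post flange at (350,215), and the pot is upright. I'll back off and check.

Call:
{"name": "send_rows", "arguments": {
  "deltas": [
    [[-0.008, 0, 0], [0, 0, 0]],
    [[-0.02, 0, 0], [0, 0, 0]],
    [[-0.03, 0, 0], [0, 0, 0]],
    [[-0.03, 0, 0], [0, 0, 0]],
    [[0, 0, -0.06], [0, 0, 0]],
    [[0, 0, -0.08], [0, 0, 0]],
    [[0, 0, -0.08], [0, 0, 0]],
    [[-0.06, 0, -0.08], [0, 0, 0]],
    [[-0.06, 0, -0.04], [0, 0, 0]],
    [[0, 0, 0], [0, 0, 0]]
  ]
}}

```text
time_s: 9.2
ee_pos: [360.8, -75.8, 230.6]
ee_rot: [180.0, -0.3, -6.8]
force: [0.2, 0.9, -0.4]
gripper_width: 0.6
gripper_force: 0.0
```

```bash
python3 - <<'E'
from h import *
import cv2
s=state();print(s["time_s"],s["ee_pos"],s["force"])
a=grab_frame("top")[165:275,205:365,::-1];b=grab_frame("scene")[140:280,200:360,::-1]
z=lambda i:cv2.resize(i,(400,int(i.shape[0]*2.5)),interpolation=cv2.INTER_CUBIC)
a,b=z(a),z(b); a=cv2.copyMakeBorder(a,0,b.shape[0]-a.shape[0],0,0,0)
cv2.imwrite("pics/end.png",np.hstack([a,b]))
E
```

```text
9.2 [360.77508725 -75.79743433 230.60147323] [ 0.17854325  0.92877136 -0.35933255]
```

View pics/end.png

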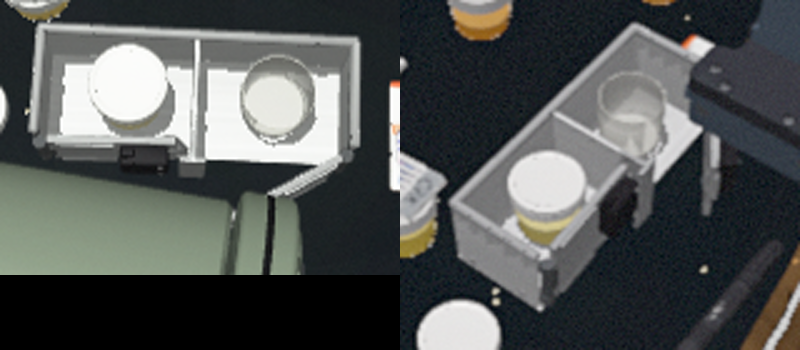

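In both views the left gate is shut behind the post, at (150,150) in the left panel. The pot stands upright in its bay, the right gate is still open, and the arm is clear.

```bash
python3 -c "
from workcell import *
print(job_done())"
```

```text
the job is handed in; nothing more can be done
None
```

I pushed the left gate (the lidded pot's bay) shut and the latch appears to have snapped in. The right gate is still open, the pot is upright, the arm is clear, and the job was handed in at about 9.3 s; no verdict was returned.

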